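# Set a stud housing mark-up under the drill bush and lock the spindle

### The arm

A 6-joint arm with a two-finger parallel gripper is mounted at the origin on a cart in front of the work surface, level with it; the furniture and walls round the work are solid. World frame = base frame: x ahead of the robot, y to its left, z up, the work surface at z = 0. Lengths are in m, angles in degrees, forces in N, time in s.
With the tool pointing down it reaches from about 0.4 to 0.825 m from the base axis. Payload 7 kg.
Tool frame: the origin (TCP) lies at the very end of the fingers, on their centre line; the grasp point (between the pads) lies r.pinch_z behind it (r.pinch_z is the distance from the TCP to the grasp point, in m); z points along the fingers, y is the direction in which the jaws open and shut (so a half turn about z gives the same grasp; the last joint's range is limited). The gripper opens to 88 mm and grips with 3 to 60 N. Pads are 19 mm wide; open, the fingers measure 130 mm over their backs; the gripper's body (78 mm by 193 mm) begins 47 mm behind the grasp point.
Start: joints at [-49.383, 20.546, 0.682, 0, -70.136, -16.507], TCP at [0.276, -0.616, 0.227] pointing down, gripper open.
Joint ranges: [-176.03, 176.03], [-82.01, 121.73], [-58.28, 71.71], [-173.87, 95.51], [-174.79, -0.11], [-173.66, 173.66]. Speed limits (degrees/s): [136.94, 136.94, 172.46, 180, 180, 180].

### API

Orientations are given as [roll, pitch, yaw] about the fixed x, y, z axes, in that order (R = Rz(yaw) Ry(pitch) Rx(roll)).
In Python, from plant import r gives the robot as it stands. The module is installed in compiled form; this text tells all that it offers.
- The arm moves only by the tool servo_tool, never from a script. Its argument "steps" is a list of rows, each a list of 5 numbers: the finger opening in cm, from 0 to 8.76, then the shift along the tool's x, y, z in cm, then the turn about the tool's z in degrees. In form: [[fingers, x, y, z, spin], ...]. A call has 1 to 8 rows; each row shifts and turns the commanded pose from where the row before left it, along the tool's axes as they then stand; what a row does not reach is not made up. A row lasts 1/8 s, in which the tool goes at most 62.5 mm and 10.7 degrees, less where a joint would pass 70% of its speed; a pose out of reach is approached as far as the arm can. A call with a gripper value outside its range is refused whole. The fingers move at their own pace and stop on an object; "squeeze" is the grip in N (left out, the last holds). Time passes only in rows, so rows that do not move let the fingers close. It gives the time, the measured TCP pose, the force and the opening at its end, in the units of the state.
- r.get_state(): the state, without advancing time (a new reading comes with each control period).
- r.capture(name): name is "scene" or "side" or "wrist"; returns the picture (384x512x3 uint8, red, green, blue); there is no depth.
- r.calibration(name): a dict with "K" (3x3 intrinsics, pixels), "rvec" (rotation vector, rad) and "tvec" (3), from world to camera coordinates, as OpenCV has them; the wrist camera has in their place "tool_from_camera" (4x4, takes a point from camera to tool coordinates, whose origin is the TCP and whose axes are the flange's). Camera axes: x right, y down, z forward; pixel columns grow to the right and rows downward; lengths in m; the calibration is good to about 2 mm. A picture is of the moment at which its call begins: read the wrist's pose just before it. calibration takes no time and is no camera call.
- r.close_job(): hands the job in, once; it reports no verdict.
The state is a dict: "time_s": time; "joints": joint angles; "qd": joint speeds; "joint_torque": joint torques, N m; "tcp_pos": TCP position; "eef_rot": TCP orientation; "contact_force": force on the tool from outside, world axes, zero at the start; "moment": the same for the moment, N m; "gripper_width": finger opening in m.
Only numpy, scipy, OpenCV 4.12 (cv2) and the standard library are available. Lean on these libraries where they do the work, as an engineer would, in place of code of your own. Each camera call takes 0.05 s, during which the arm holds its last target.

### The job

The stud housing held between the centres of the drilling jig has to be set for its drain hole. Swing the black brake lever on top of the headstock outwards, away from the housing, to free the spindle; turn the housing until the yellow paint mark on its rim points straight up, centred under the drill bush; then swing the lever fully back to where it was to lock the spindle there. Leave everything else on the table where it is.

Things in the scene. Friction and masses are not known exactly. Their poses are not given: they have to be found in the camera images.
- jig: drilling jig fixed to the table: grey bed 110 x 330 x 22, with a grey headstock (-y) and tailstock (+y), each 66 x 50 in plan, 145 high, centred 100 from the middle; the housing turns between them about an axis along the jig's y. Origin: on the table under the middle of the housing; z up, y along the spindle to the tailstock, x to the column. It stands askew, headstock far, open side (-x) to the right, column to the left
- bush_arm_nose (a point): free end of the aluminium arm that carries the drill bush: arm 36 wide (y), underside 194 and top 218 above the table, running back (+x) from here to a column 83 to 113 behind the axis. This point: middle of its end face, 28 before the axis (-x), 206 above the table. It blocks the way to the housing from straight above; the open side (-x) is clear
- bush (a point): centre of the lower end of the steel drill bush (19 dia) that hangs from the arm, 181.5 above the table, straight above the spindle axis and 7.5 above the housing's rim
- axis (a point): middle of the grey fluted housing (128 dia, 36 thick: jig y -18 to +18) on its axis, 110 above the table; axes as jig. Base (+y) flat, hollow side (-y) with a flat rim 9 or more wide. It can be pinched across its 36. Beside it only slender parts: within 57 of each face, nothing beyond radius 23 (a collar on the -y side, a pad on the +y side)
- spindle (a joint): angle of the housing, rad: 0 = yellow mark straight up, positive = mark leaning to the jig's open side (-x). It starts positive (0.45 to 1.15); the rim on the open side must go up and over towards the column to bring it to 0. Brake free: about 0.12 N m of friction, stays where it is left; brake on: holds about 1.7 N m
- mark (a point): middle of the yellow paint mark (6.5 wide, across the whole rim wall and on to both faces) on the housing's rim, 64.5 from the axis
- lock_lever (a joint): brake lever, rad: 0 = locked, lever pointing across the jig to its open side (-x); it swings level about a vertical axis to a stop at 1.35, where it points almost to the jig's -y (outwards, clear of the housing). The brake grips below about 0.4, harder towards 0, and is free above; it starts locked. About 4 N at the grip, 7 N near 0; it stays where it is left but may creep back 0.07
- lever_pivot (a point): on the lever's vertical axis at the height of lever_grip, over the headstock (whose top is 145 above the table); the lever's hub is 27 dia, its top 171 above the table
- lever_grip (a point): on the axis of the lever's black round grip, 58 from the pivot, 175.7 above the table. The grip is 12 dia, rises outwards by about 1 in 6, and ends in a 16 dia ball 78 from the pivot. Beyond the headstock nothing stands beneath it but the bed
- next_housing: open grey fluted stud housing, 128 dia x 36, on the table left of the jig, to be drilled next; origin at the centre of its underside; to be left alone
- finished_stud: closed road stud with clear lens, 128 dia x 47, on the table at the right; origin at the centre of its underside; to be left alone
- thread_lock: red dosing bottle with black cap, 33 dia x 88, standing at the right edge; origin at the centre of its underside; to be left alone
- insert_tray: small black tray of brass inserts, 62 x 90 x 22, right of the jig; origin at the centre of its underside; to be left alone

How it is judged (in metres and radians):
On the way, in this order (a step that is already met when the one before it is completed fails the run):
1. the brake lever is swung out and the spindle is free (value of joint lock_lever above 0.6 rad), for 0.2 s.
2. with the brake free, the mark is turned straight up (value of joint lock_lever above 0.4 rad and value of joint spindle between -0.1 and 0.1 rad), for 0.2 s.
At the end, for the whole second after the job is handed in: the yellow mark is straight up under the drill bush to within 0.10 rad (about 6 mm at the rim), the brake lever is back at the locked end (below 0.2 rad), and the housing is at rest (value of joint lock_lever below 0.2 rad and value of joint spindle between -0.1 and 0.1 rad and velocity of joint spindle between -0.05 and 0.05 rad/s); the robot touches nothing.
It fails at once if a loose thing on the table is pushed more than 3 cm (distance of any of next_housing, finished_stud, thread_lock, insert_tray from where it was at the start of the episode above 0.03 m).
It also fails if it takes over 72 s, if anything falls off the work surface, if the arm or the gripper's body presses on something with over 40 N, if the wrist force passes 120 N, or if a joint passes its speed limit or range.

## Working session

There is one attempt and no reset: what is moved stays moved. The work goes in short steps, Python scripts to look and compute and a tool call to move; the robot and the scene stay as the last step left them, time stands still between calls to the robot, and variables do not carry over. Pictures are saved under pics/ and viewed, and the job is handed in when it is done.

Besides the shell and the picture viewer there is one more tool, called after "Call:" in YAML: its name, and indented under it one key for each argument. servo_tool: Moves the arm, as the interface text tells. Its arguments: {"type":"object","properties":{"steps":{"type":"array","items":{"type":"array","items":{"type":"number"}}},"squeeze":{"type":"number"}},"required":["steps"]}

```bash
mkdir -p pics
cat > h.py <<'E'
from plant import r
import cv2, numpy as np
from scipy.spatial.transform import Rotation as R
def snap(n,f):
    im=r.capture(n); cv2.imwrite('pics/'+f,cv2.cvtColor(im,cv2.COLOR_RGB2BGR)); return im
def cam(n):
    c=r.calibration(n); return np.array(c['K']),np.array(c['rvec'],float),np.array(c['tvec'],float)
def ray(n,uv):
    K,rv,t=cam(n); M=R.from_rotvec(rv.ravel()).as_matrix(); d=M.T@np.linalg.inv(K)@np.array([uv[0],uv[1],1.]); return -M.T@t.ravel(), d/np.linalg.norm(d)
def onz(n,uv,z):
    o,d=ray(n,uv); return o+d*(z-o[2])/d[2]
def proj(n,P):
    K,rv,t=cam(n); return cv2.projectPoints(np.array(P,float).reshape(-1,1,3),rv,t,K,None)[0].reshape(-1,2)
def tri(a,ua,b,ub):
    o1,d1=ray(a,ua);o2,d2=ray(b,ub)
    A=np.c_[d1,-d2]; s=np.linalg.lstsq(A,o2-o1,rcond=None)[0]
    p,q=o1+s[0]*d1,o2+s[1]*d2; return (p+q)/2,np.linalg.norm(p-q)
E
python3 - <<'E'
from h import *
s=r.get_state(); print(s,r.pinch_z)
for n in ('scene','side','wrist'):
    snap(n,n+'0.png')
for n in ('scene','side'):
    print(n,ray(n,(256,192)))
print(r.calibration('wrist'))
E
```

```text
{'time_s': 0.0, 'joints': array([-4.93818490e+01,  2.05921954e+01,  6.35318340e-01, -1.98921751e-02,
       -7.01352267e+01, -1.65060472e+01]), 'qd': array([-0.03812508,  0.09381811, -0.06222432,  0.0292978 , -0.04244378,
       -0.04273203]), 'joint_torque': array([-2.27573255e-04, -5.82712948e+01,  2.93055761e+01,  6.99759588e+00,
        6.57204859e-03, -1.75033047e-04]), 'tcp_pos': array([ 0.27553024, -0.61568799,  0.22562655]), 'eef_rot': array([ 1.79906378e+02, -8.24140503e-03, -1.55894664e+02]), 'contact_force': array([-0.79289247, -0.55520933,  0.02003797]), 'moment': array([-0.04467276,  0.09895828, -0.01456709]), 'gripper_width': 0.08751846906921623} 0.0188
scene (array([-0.48245775,  0.510512  ,  1.24540046]), array([ 0.63212777, -0.33364442, -0.69935391]))
side (array([ 0.24284994, -1.36888589,  0.70239922]), array([ 0.1691224 ,  0.91553109, -0.36496634]))
{'K': array([[289.95250676,   0.        , 255.57452545],
       [  0.        , 289.95250676, 190.73908034],
       [  0.        ,   0.        ,   1.        ]]), 'tool_from_camera': array([[-3.30860541e-04, -9.64835397e-01, -2.62854611e-01,
         7.19341999e-02],
       [ 9.99999944e-01, -3.32160667e-04, -3.94900957e-05,
        -1.30357320e-03],
       [-4.92085207e-05, -2.62854610e-01,  9.64835453e-01,
        -1.57342625e-01],
       [ 0.00000000e+00,  0.00000000e+00,  0.00000000e+00,
         1.00000000e+00]])}
```

View pics/scene0.png

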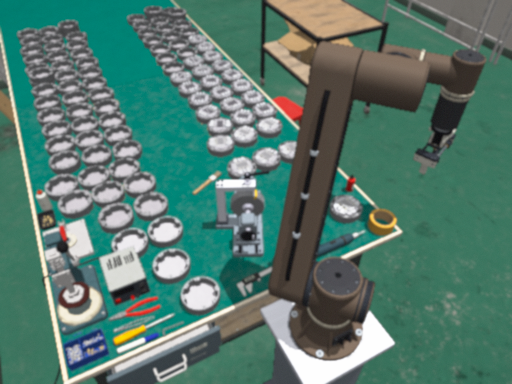

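View pics/side0.png

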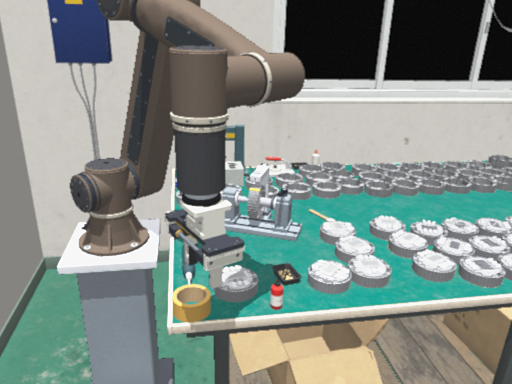

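View pics/wrist0.png

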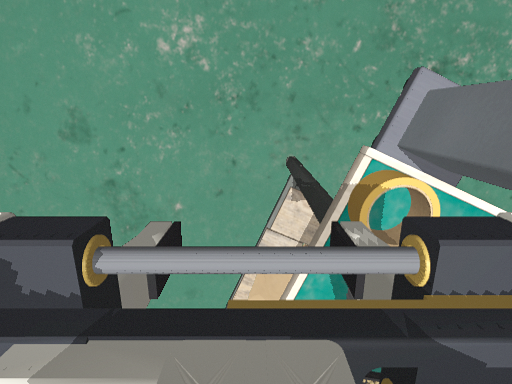

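Run:
```python
import cv2
a=cv2.imread('pics/scene0.png')[160:270,190:290]; cv2.imwrite('pics/s0c.png',cv2.resize(a,None,fx=5.4,fy=5.4,interpolation=2))
a=cv2.imread('pics/side0.png')[155:245,210:310]; cv2.imwrite('pics/d0c.png',cv2.resize(a,None,fx=6,fy=6,interpolation=2))
```

```text
(no output)
```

View pics/s0c.png

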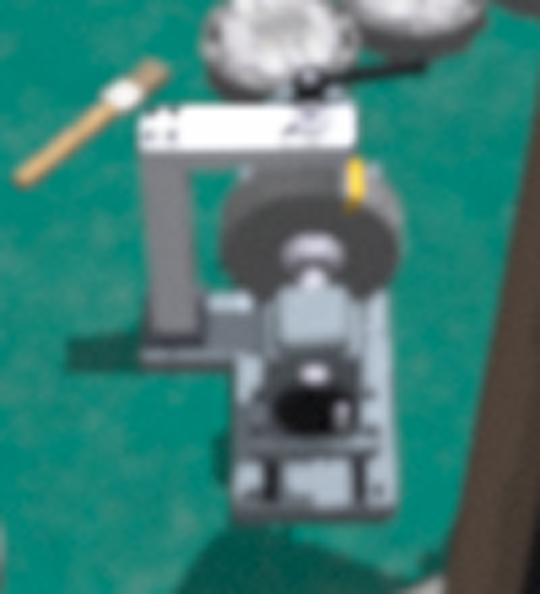

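View pics/d0c.png

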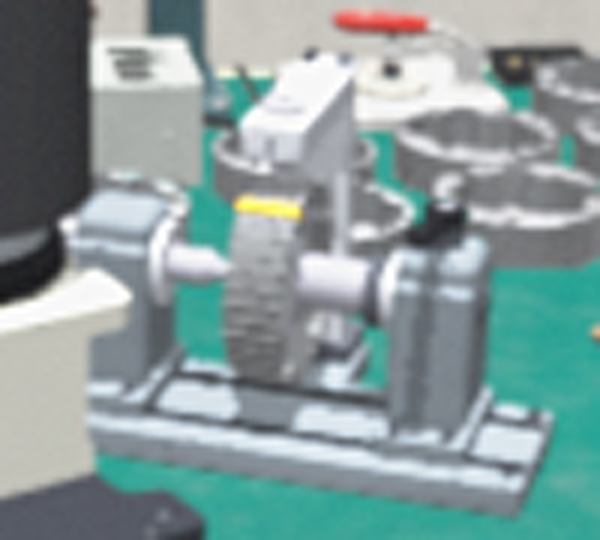

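```bash
cat > fit.py <<'E'
from h import *
from scipy.optimize import least_squares
obs=[('scene',(55,165,0),(233,522)),('scene',(-55,165,0),(396,518)),('scene',(-28,18,218),(357,149)),('scene',(-28,-18,218),(357,103)),
('scene',(113,18,218),(140,153)),('scene',(113,-18,218),(140,111)),
('side',(-55,-165,0),(517,515)),('side',(-55,-165,22),(520,488)),('side',(55,-165,22),(550,410)),('side',(-28,18,218),(243,130)),('side',(-28,-18,218),(305,135))]
def px(n,c): return (190+(c[0]+.5)/5.4-.5,160+(c[1]+.5)/5.4-.5) if n=='scene' else (210+(c[0]+.5)/6-.5,155+(c[1]+.5)/6-.5)
def T(p,P):
    c,s=np.cos(p[2]),np.sin(p[2]); P=np.array(P)/1000
    return np.array([p[0]+c*P[0]-s*P[1],p[1]+s*P[0]+c*P[1],P[2]])
def f(p): return np.concatenate([proj(n,T(p,P))[0]-px(n,c) for n,P,c in obs])
o=least_squares(f,[.5,-.1,1.57],loss='soft_l1')
print(o.x[:2],np.degrees(o.x[2])); print(f(o.x).reshape(-1,2).round(1))
p=o.x
for nm,P in dict(axis=(0,0,110),nose=(-28,0,206),lever?=0).items() if 0 else dict(axis=(0,0,110),nose=(-28,0,206),head=(0,-100,145)).items(): print(nm,T(p,P))
E
sed -i 's/^for nm.*$/for nm,P in dict(axis=(0,0,110),nose=(-28,0,206),head=(0,-100,145),grip=(-58,-100,175.7)).items(): print(nm,T(p,P),proj("scene",T(p,P)),proj("side",T(p,P)))/' fit.py
python3 fit.py
```

```text
[0.50206988 0.0269489 ] 64.61262313085867
[[ 0.6  1.2]
 [ 0.5  1.2]
 [-0.5 -1. ]
 [-0.8  0.7]
 [-0.1 -1.1]
 [ 0.2 -0.2]
 [ 0.4  1.3]
 [ 0.3  0.2]
 [ 0.6  0.3]
 [-0.2 -1.3]
 [-0.6 -1. ]]
axis [0.50206988 0.0269489  0.11      ] [[247.37704126 203.78672925]] [[256.09346627 201.18866052]]
nose [0.49006527 0.00165286 0.206     ] [[254.99495133 185.15179845]] [[254.72253547 178.7567053 ]]
head [ 0.59241285 -0.01592471  0.145     ] [[246.8381108  178.96809235]] [[283.50078803 195.70795427]]
grip [ 0.56754616 -0.06832364  0.1757    ] [[261.92060626 172.83189505]] [[280.39557884 193.34910812]]
```

```bash
cat >> h.py <<'E'
J=np.array([0.50207,0.02695,np.radians(64.61)])
def W(P):
    c,s=np.cos(J[2]),np.sin(J[2]); P=np.array(P)/1000
    return np.array([J[0]+c*P[0]-s*P[1],J[1]+s*P[0]+c*P[1],P[2]])
def toJ(w):
    c,s=np.cos(J[2]),np.sin(J[2]); d=np.array(w)-[J[0],J[1],0]
    return np.array([c*d[0]+s*d[1],-s*d[0]+c*d[1],d[2]])*1000
def rot(yaw=None):
    s=r.get_state(); return R.from_euler('xyz',s['eef_rot'],degrees=True).as_matrix()
def wpix(P,s=None):
    s=s or r.get_state(); c=r.calibration('wrist'); Tc=np.array(c['tool_from_camera'])
    M=R.from_euler('xyz',s['eef_rot'],degrees=True).as_matrix()
    t=M.T@(np.array(P)-s['tcp_pos']); q=Tc[:3,:3].T@(t-Tc[:3,3]); k=np.array(c['K'])@q; return k[:2]/k[2]
def wray(uv,s):
    c=r.calibration('wrist'); Tc=np.array(c['tool_from_camera']); M=R.from_euler('xyz',s['eef_rot'],degrees=True).as_matrix()
    d=M@Tc[:3,:3]@np.linalg.inv(c['K'])@np.array([uv[0],uv[1],1.]); return M@Tc[:3,3]+s['tcp_pos'],d
def wonz(uv,z,s):
    o,d=wray(uv,s); return o+d*(z-o[2])/d[2]
E
python3 - <<'E'
from h import *
s=r.get_state()
M=(R.from_euler('z',-115.4,degrees=True)*R.from_euler('x',180,degrees=True)).as_matrix()
tgt=W((-75,-70,300)); print(tgt,(M.T@(tgt-s['tcp_pos'])*100).round(1))
print(proj('side',W((-78,-100,179))),proj('side',W((0,-100,160))))
E
```

```text
[ 0.5331504  -0.07082018  0.3       ] [-60.3   0.1  -7.4]
[[279.15362006 194.50731634]] [[283.72185467 191.77518751]]
```

Call:
servo_tool:
  steps:
    - [4, 0, 0, -1.9, -10.2]
    - [4, 0, 0, -1.9, -10.1]
    - [4, 0, 0, -1.8, -10.1]
    - [4, 0, 0, -1.8, -10.1]
    - [4, -6, 0, 0, 0]
    - [4, -6, 0, 0, 0]
    - [4, -6, 0, 0, 0]
    - [4, -6, 0, 0, 0]

```text
time_s: 1.15
tcp_pos: [0.379, -0.3975, 0.3004]
eef_rot: [180.0, 0.0, -115.4]
contact_force: [0.7, -1.1, 1.2]
gripper_width: 0.04
```

Call:
servo_tool:
  steps:
    - [4, -6, 0, 0, 0]
    - [4, -6, 0, 0, 0]
    - [4, -6, 0, 0, 0]
    - [4, -6, 0, 0, 0]
    - [4, -6, 0, 0, 0]
    - [4, -6, 0, 0, 0]
    - [4, 0, 0, 0, 0]
    - [4, 0, 0, 0, 0]

```text
time_s: 2.15
tcp_pos: [0.5328, -0.0739, 0.3002]
eef_rot: [180.0, -0.0, -115.3]
contact_force: [-0.4, -0.9, -0.0]
gripper_width: 0.0402
```

Run:
```python
from h import *
s=r.get_state(); print(toJ(s['tcp_pos']),s['tcp_pos'],s['eef_rot'],s['time_s'])
a=snap('wrist','w1.png'); cv2.imwrite('pics/w1b.png',cv2.resize(cv2.cvtColor(a,4),None,fx=1.56,fy=1.56,interpolation=2))
for P in [(0,-100,171),(-58,-100,176),(-28,0,206),(-78,-100,179),(0,0,174),(-28,18,218),(-28,-18,218)]: print(P,wpix(W(P),s).round())
```

```text
[-77.91427581 -70.94006567 300.21868285] [ 0.53275009 -0.07385605  0.30021868] [ 1.79959854e+02 -2.98846271e-02 -1.15332515e+02] 2.15
(0, -100, 171) [229. 255.]
(-58, -100, 176) [227. 206.]
(-28, 0, 206) [330. 246.]
(-78, -100, 179) [226. 187.]
(0, 0, 174) [321. 256.]
(-28, 18, 218) [354. 251.]
(-28, -18, 218) [314. 251.]
```

View pics/w1b.png

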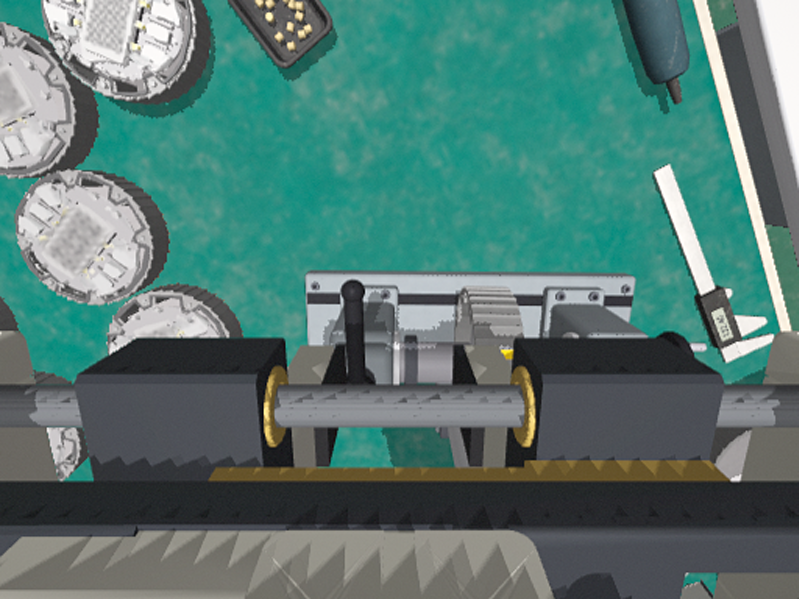

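Run:
```python
from h import *
s=r.get_state()
for uv,z in [((307,271),.022),((635,274),.022),((353,290),.179),((354,375),.171)]:
    print(toJ(wonz((np.array(uv)+.5)/1.5625-.5,z,s)))
```

```text
[ -60.17225782 -161.89827909   22.        ]
[-56.95913817 160.30638796  22.        ]
[ -80.59213691 -100.77325813  179.        ]
[ -18.28882201 -102.58663668  171.        ]
```

Call:
servo_tool:
  steps:
    - [4, -0.9, -1.5, 0, 0]
    - [4, -0.9, -1.5, 0, 0]
    - [4, 0, 0, 4, 0]
    - [4, 0, 0, 4, 0]
    - [4, 0, 0, 3, 0]
    - [4, 0, 0, 2.7, 0]
    - [4, 0, 0, 0, 0]

```text
time_s: 3.08
tcp_pos: [0.5671, -0.0714, 0.1613]
eef_rot: [179.8, -0.2, -115.5]
contact_force: [-0.1, 0.8, 0.7]
gripper_width: 0.0399
```

Run:
```python
from h import *
s=r.get_state(); print(toJ(s['tcp_pos']),s['contact_force'])
a=snap('wrist','w2.png'); cv2.imwrite('pics/w2b.png',cv2.resize(cv2.cvtColor(a,4),None,fx=1.56,fy=1.56,interpolation=2))
```

```text
[ -60.93731536 -100.86827987  161.25010776] [-0.14526603  0.79356765  0.66888507]
```

View pics/w2b.png

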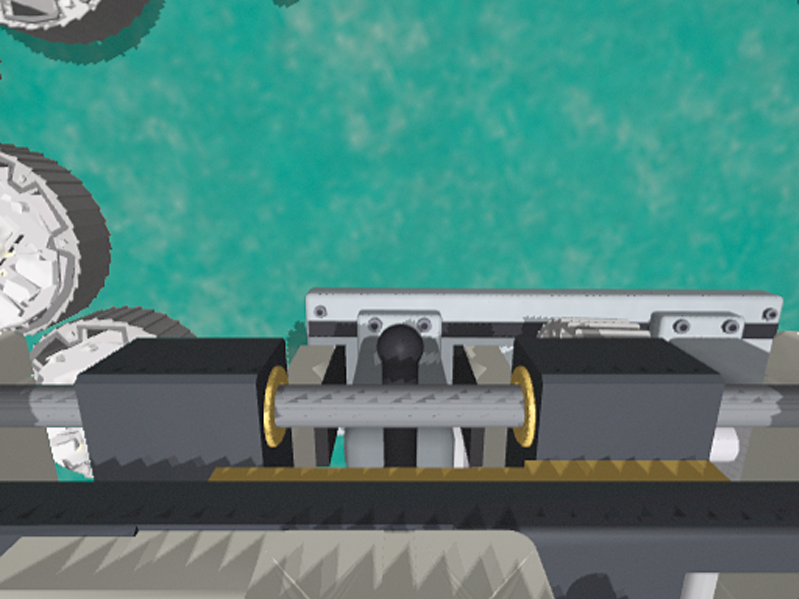

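Call:
servo_tool:
  steps:
    - [2, 0, 0, 0, 0]
    - [2, 0, 0, 0, 0]
    - [2, -0.09, -1.04, 0, -10]
    - [2, -0.09, -1.04, 0, -10]
    - [2, -0.09, -1.04, 0, -10]
    - [2, -0.09, -1.04, 0, -10]

```text
time_s: 3.88
tcp_pos: [0.6083, -0.0746, 0.1643]
eef_rot: [180.0, 0.0, -75.1]
contact_force: [-3.0, 0.4, 1.7]
gripper_width: 0.0197
```

Call:
servo_tool:
  steps:
    - [2, -0.09, -1.04, 0, -10]
    - [2, -0.09, -1.04, 0, -10]
    - [2, -0.09, -1.04, 0, -10]
    - [2, -0.05, -0.8, 0, -8]
    - [2, 0, 0, 0, 0]
    - [2, 0, 0, 0, 0]

```text
time_s: 4.62
tcp_pos: [0.6411, -0.0532, 0.1641]
eef_rot: [-179.9, -0.0, -37.6]
contact_force: [0.0, 0.7, -0.7]
gripper_width: 0.0201
```

Run:
```python
from h import *
s=r.get_state(); print(toJ(s['tcp_pos']),s['contact_force'],s['eef_rot'],s['time_s'])
a=snap('wrist','w3.png'); cv2.imwrite('pics/w3b.png',cv2.resize(cv2.cvtColor(a,4),None,fx=1.56,fy=1.56,interpolation=2))
a=snap('scene','s3.png'); cv2.imwrite('pics/s3c.png',cv2.resize(cv2.cvtColor(a,4)[130:270,190:330],None,fx=4.2,fy=4.2,interpolation=2))
```

```text
[ -12.81156627 -159.96350134  164.06050945] [ 0.03125974  0.66390495 -0.65308891] [-1.79946040e+02 -3.73573418e-02 -3.75617910e+01] 4.625
```

View pics/w3b.png

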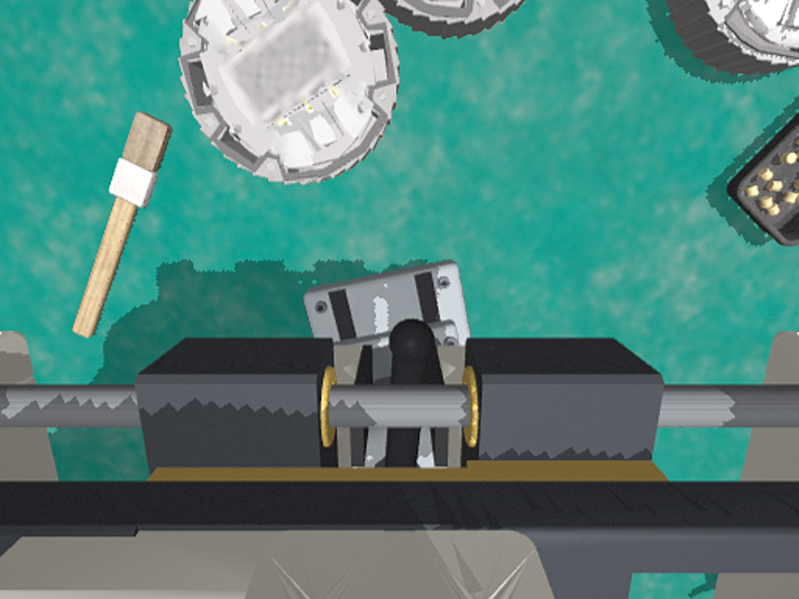

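Call:
servo_tool:
  steps:
    - [4, 0, 0, 0, 0]
    - [4, 0, 0, -3, 0]
    - [4, 0, 0, -5, 0]
    - [4, 0, 0, -5, 0]
    - [5, 0, 0, 0, 10]
    - [6, 0, 0, 0, 10]
    - [6, 0, 0, 0, 10]
    - [6, 0, 0, 0, 10]

```text
time_s: 5.72
tcp_pos: [0.6408, -0.0533, 0.2936]
eef_rot: [-180.0, 0.0, -77.8]
contact_force: [0.2, 0.4, 0.2]
gripper_width: 0.0599
```

Run:
```python
from h import *
for n,f in (('scene','scene0.png'),('side','side0.png')):
    a=cv2.imread('pics/'+f); h=cv2.cvtColor(a,40); m=cv2.inRange(h,(20,120,120),(35,255,255))
    x0,y0,x1,y1=(190,160,290,270) if n=='scene' else (230,180,275,205)
    mm=np.zeros_like(m); mm[y0:y1,x0:x1]=m[y0:y1,x0:x1]; k,l,st,ce=cv2.connectedComponentsWithStats(mm); print(n,st[1:],ce[1:])
    for ang in np.arange(.2,1.2,.1): print(round(ang,2),proj(n,W((-64.5*np.sin(ang),0,110+64.5*np.cos(ang)))).round(1))
```

```text
scene [[255 190   2   8  16]] [[255.5 193.5]]
0.2 [[250.8 191.7]]
0.3 [[252.5 192. ]]
0.4 [[254.1 192.4]]
0.5 [[255.7 192.9]]
0.6 [[257.2 193.5]]
0.7 [[258.6 194.3]]
0.8 [[259.8 195.1]]
0.9 [[261. 196.]]
1.0 [[261.9 197. ]]
1.1 [[262.8 198. ]]
side [[249 189  11   2  14]] [[254.21428571 189.42857143]]
0.2 [[255.6 186.1]]
0.3 [[255.1 187.1]]
0.4 [[254.7 188.3]]
0.5 [[254.2 189.6]]
0.6 [[253.7 191. ]]
0.7 [[253.3 192.5]]
0.8 [[252.9 194.2]]
0.9 [[252.5 195.9]]
1.0 [[252.2 197.6]]
1.1 [[251.9 199.5]]
```

View pics/s3c.png

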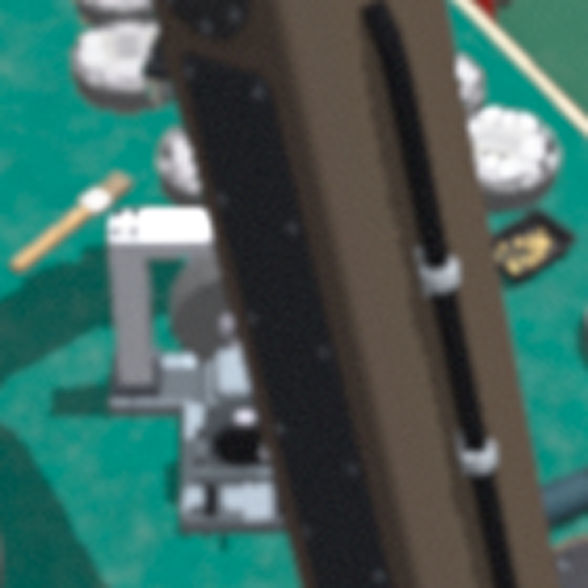

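Call:
servo_tool:
  steps:
    - [6, 0, 0, 0, 10]
    - [6, 0, 0, 0, 10]
    - [6, 0, 0, 0, 10]
    - [6, 0, 0, 0, 7.5]
    - [6, 3.2, 5.3, 0, 0]
    - [6, 3.2, 5.3, 0, 0]
    - [6, 3.3, 5.4, 0, 0]
    - [6, 0, 0, 0, 0]

```text
time_s: 6.72
tcp_pos: [0.4522, -0.0745, 0.2948]
eef_rot: [-179.9, 0.1, -114.9]
contact_force: [0.7, -0.8, 0.2]
gripper_width: 0.0601
```

Run:
```python
from h import *
s=r.get_state(); print(toJ(s['tcp_pos']),s['contact_force'],s['eef_rot'],s['time_s'])
a=snap('wrist','w4.png'); cv2.imwrite('pics/w4b.png',cv2.resize(cv2.cvtColor(a,4),None,fx=1.56,fy=1.56,interpolation=2))
for P in [(-28,18,218),(-28,-18,218),(-64,-18,110),(-64,18,110),(-30,0,167),(-55,165,22)]: print(P,(wpix(W(P),s)*1.56).round())
```

```text
[-113.04345117    1.57862415  294.82127441] [ 0.69509352 -0.82509803  0.17623913] [-1.79888365e+02  1.27194863e-01 -1.14931128e+02] 6.725
(-28, 18, 218) [426. 450.]
(-28, -18, 218) [365. 450.]
(-64, -18, 110) [374. 331.]
(-64, 18, 110) [419. 331.]
(-30, 0, 167) [396. 404.]
(-55, 165, 22) [563. 311.]
```

View pics/w4b.png

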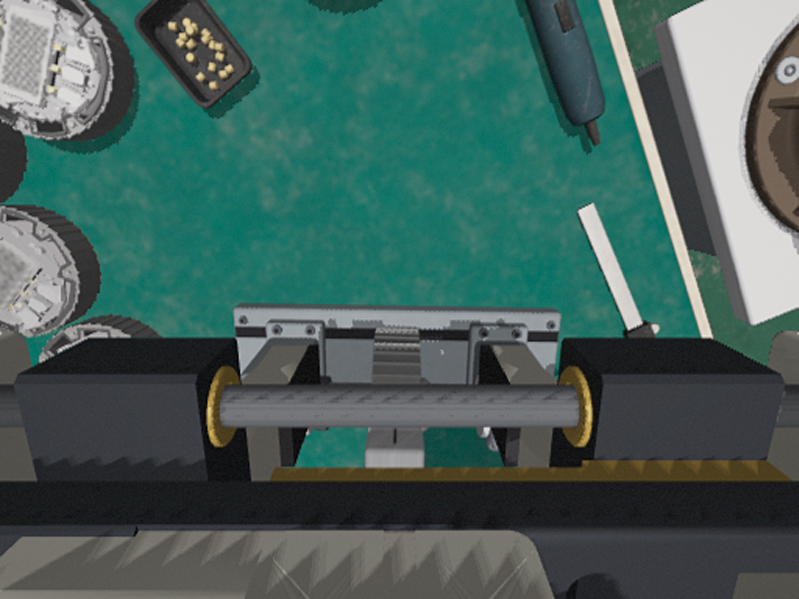

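Call:
servo_tool:
  steps:
    - [6, 0, -0.15, 4, 0.5]
    - [6, 0, 0, 5, 0]
    - [6, 0, 0, 5, 0]
    - [6, 0, 0, 4, 0]
    - [6, -1, 0, 3.2, 0]
    - [6, -1.5, 0, 0, 0]
    - [6, -1, 0, 0, 0]
    - [6, 0, 0, 0, 0]

```text
time_s: 7.78
tcp_pos: [0.4737, -0.0418, 0.0829]
eef_rot: [-179.9, 0.1, -115.3]
contact_force: [0.4, 0.4, 0.1]
gripper_width: 0.0603
```

Run:
```python
from h import *
s=r.get_state(); print(toJ(s['tcp_pos']),s['contact_force'],s['eef_rot'],s['time_s'])
a=snap('wrist','w5.png'); cv2.imwrite('pics/w5b.png',cv2.resize(cv2.cvtColor(a,4),None,fx=1.56,fy=1.56,interpolation=2))
```

```text
[-74.25278045  -3.86149871  82.8978505 ] [0.44022761 0.37238606 0.06686415] [-1.79883337e+02  9.11958874e-02 -1.15309979e+02] 7.775
```

View pics/w5b.png

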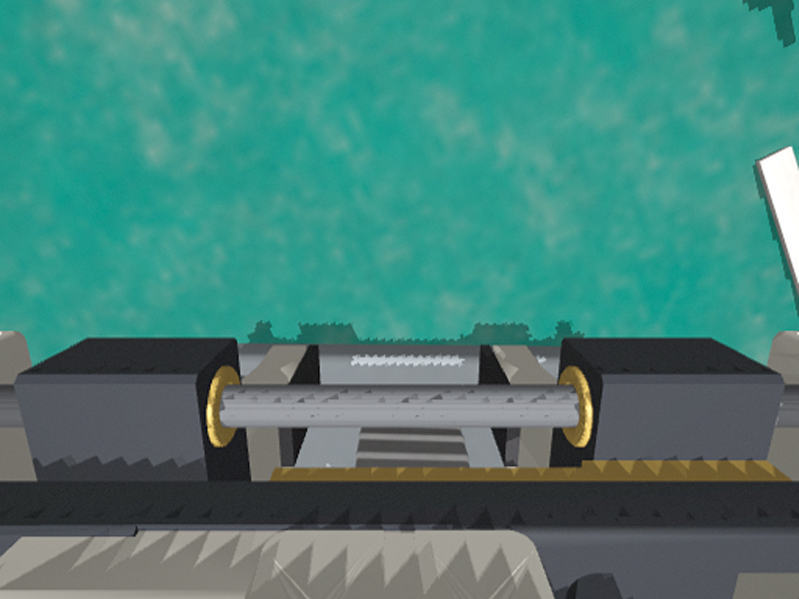

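Call:
servo_tool:
  steps:
    - [6, -0.25, 0.4, 0, 0]
    - [6, -0.25, 0, 0, 0]
    - [6, 0, 0, 0, 0]
    - [3, 0, 0, 0, 0]
    - [3, 0, 0, 0, 0]
    - [3, 0, 0, 0, 0]
    - [3, 0, 0, 0, 0]
  squeeze: 14

```text
time_s: 8.7
tcp_pos: [0.4715, -0.0367, 0.0818]
eef_rot: [-179.9, 0.0, -115.4]
contact_force: [5.2, -3.7, -2.7]
gripper_width: 0.0308
```

Run:
```python
from h import *
s=r.get_state(); print(toJ(s['tcp_pos']),s['contact_force'],s['gripper_width'],s['time_s'])
a=snap('side','d6.png'); cv2.imwrite('pics/d6c.png',cv2.resize(cv2.cvtColor(a,4)[150:245,200:310],None,fx=6,fy=6,interpolation=2))
```

```text
[-70.66142428   0.3384783   81.8021413 ] [ 5.20573712 -3.74468539 -2.69606196] 0.030763083849209425 8.7
```

View pics/d6c.png

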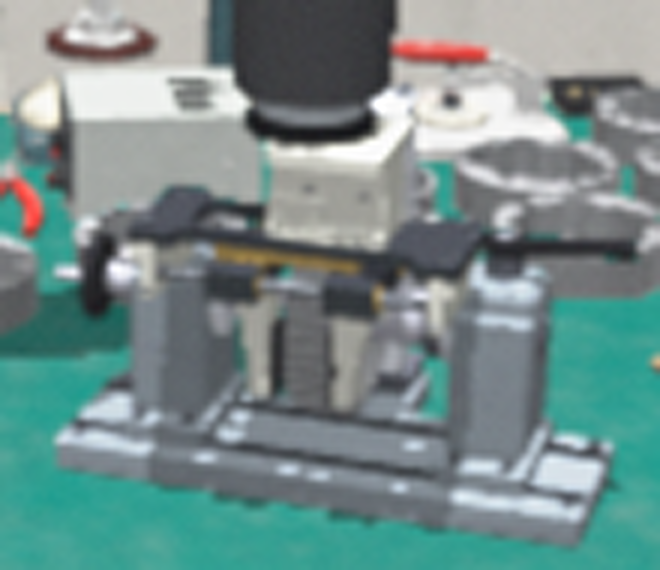

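Call:
servo_tool:
  steps:
    - [5, 0, 0, 0, 0]
    - [5, 0, 0, 0, 0]
    - [5, -0.15, 0, 0, 0]
    - [5, 0, 0, 0, 0]

```text
time_s: 9.25
tcp_pos: [0.4712, -0.0351, 0.0815]
eef_rot: [180.0, -0.0, -115.4]
contact_force: [0.5, 0.5, 0.0]
gripper_width: 0.0497
```

Run:
```python
from h import *
s=r.get_state(); print(toJ(s['tcp_pos']),s['contact_force'],s['gripper_width'],s['time_s'])
```

```text
[-69.32224491   1.26578286  81.52866096] [0.50128391 0.45353059 0.0101878 ] 0.04972670423155466 9.25
```

Call:
servo_tool:
  steps:
    - [5, -0.15, -0.1, 0, 0]
    - [5, 0, 0, 0, 0]
    - [3.2, 0, 0, 0, 0]
    - [3.2, 0, 0, 0, 0]
    - [3.2, 0, 0, 0, 0]
    - [3.2, 0, 0, 0, 0]

```text
time_s: 10.0
tcp_pos: [0.4729, -0.0348, 0.0816]
eef_rot: [-180.0, -0.0, -115.4]
contact_force: [-0.9, -6.3, 1.9]
gripper_width: 0.0327
```

Run:
```python
from h import *
s=r.get_state(); print(toJ(s['tcp_pos']),s['contact_force'],s['gripper_width'],s['time_s'])
a=snap('wrist','w7.png'); cv2.imwrite('pics/w7b.png',cv2.resize(cv2.cvtColor(a,4),None,fx=1.56,fy=1.56,interpolation=2))
```

```text
[-68.28963402  -0.11344855  81.59668538] [-0.89256115 -6.31652609  1.86491151] 0.03266772202590565 10.0
```

View pics/w7b.png

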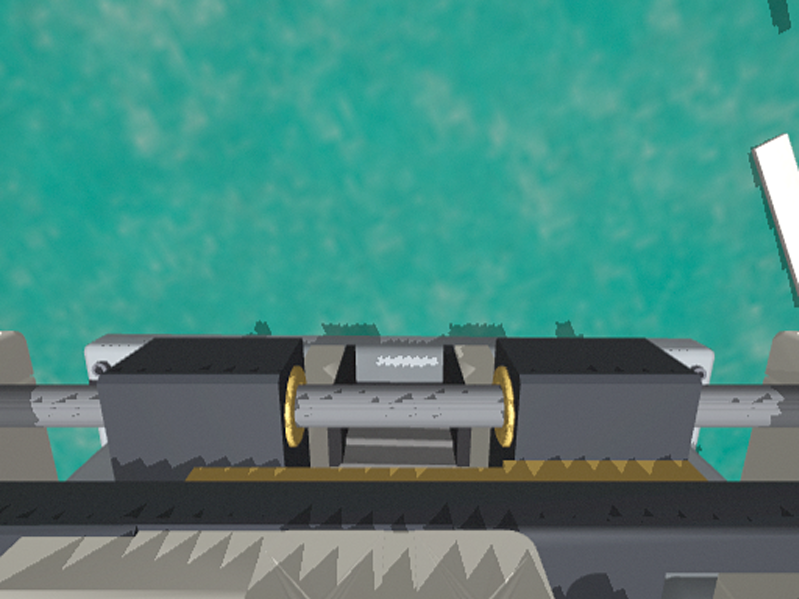

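Call:
servo_tool:
  steps:
    - [3, 0, 0, -0.25, 0]
    - [3, 0, 0, -0.25, 0]
    - [3, 0, 0, -0.25, 0]
    - [3, 0, 0, -0.25, 0]
    - [3, 0, 0, 0, 0]

```text
time_s: 10.68
tcp_pos: [0.4732, -0.0352, 0.0916]
eef_rot: [-180.0, -0.1, -115.4]
contact_force: [-0.0, -8.5, -0.5]
gripper_width: 0.0318
```

Run:
```python
from h import *
s=r.get_state(); print(toJ(s['tcp_pos']),s['contact_force'],s['gripper_width'],s['time_s'])
a=snap('side','d8.png'); cv2.imwrite('pics/d8c.png',cv2.resize(cv2.cvtColor(a,4)[150:245,200:310],None,fx=6,fy=6,interpolation=2))
a=snap('scene','s8.png'); cv2.imwrite('pics/s8c.png',cv2.resize(cv2.cvtColor(a,4)[150:270,190:300],None,fx=5,fy=5,interpolation=2))
```

```text
[-68.50130465  -0.5223643   91.62278758] [-0.04146806 -8.46511303 -0.5437    ] 0.031762481583550196 10.675
```

View pics/d8c.png

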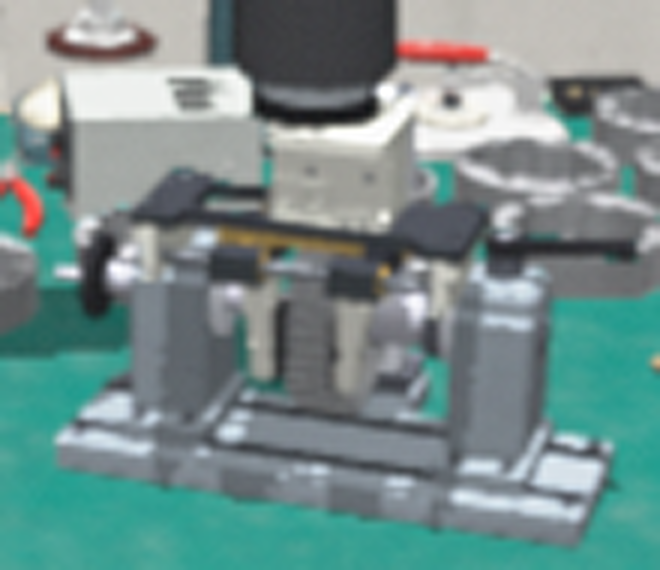

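View pics/s8c.png

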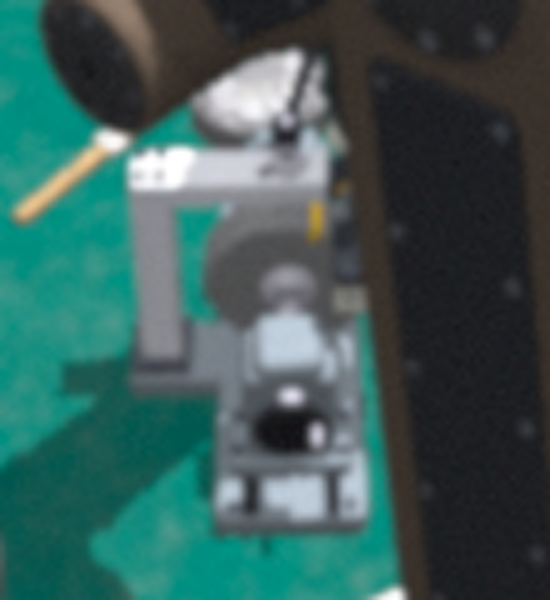

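```bash
cat >> h.py <<'E'
def mark(f):
    a=cv2.imread('pics/'+f).astype(int); w=np.clip(a[...,2]-a[...,0]-60,0,None)*(abs(a[...,2]-a[...,1])<90)
    w=w.astype(float); m=np.zeros_like(w); m[183:205,240:272]=1; w*=m; ys,xs=np.mgrid[:384,:512]
    return (w*xs).sum()/w.sum(),(w*ys).sum()/w.sum(),w.sum(),(w>0).sum()
E
python3 - <<'E'
from h import *
print(mark('scene0.png'),mark('s8.png'))
E
```

```text
(np.float64(255.50875796178343), np.float64(193.04617834394904), np.float64(1256.0), np.int64(26)) (np.float64(252.69703872437358), np.float64(193.49202733485194), np.float64(439.0), np.int64(16))
```

Call:
servo_tool:
  steps:
    - [3, 0, 0, -0.25, 0]
    - [3, 0, 0, -0.25, 0]
    - [3, 0, 0, -0.25, 0]
    - [3, 0, 0, -0.25, 0]
    - [3, 0, 0, 0, 0]

```text
time_s: 11.4
tcp_pos: [0.4725, -0.0362, 0.1015]
eef_rot: [-180.0, -0.2, -115.4]
contact_force: [-0.1, -13.3, 0.2]
gripper_width: 0.0301
```

Run:
```python
from h import *
s=r.get_state(); print(toJ(s['tcp_pos']),s['contact_force'],s['gripper_width'],s['time_s'])
a=snap('scene','s9.png'); cv2.imwrite('pics/s9c.png',cv2.resize(cv2.cvtColor(a,4)[150:270,190:300],None,fx=5,fy=5,interpolation=2))
print(mark('s9.png'))
```

```text
[-69.68528273  -0.3465871  101.52813347] [ -0.13937015 -13.31361461   0.24227125] 0.030146911754342504 11.4
(np.float64(250.3502538071066), np.float64(193.2969543147208), np.float64(394.0), np.int64(13))
```

View pics/s9c.png

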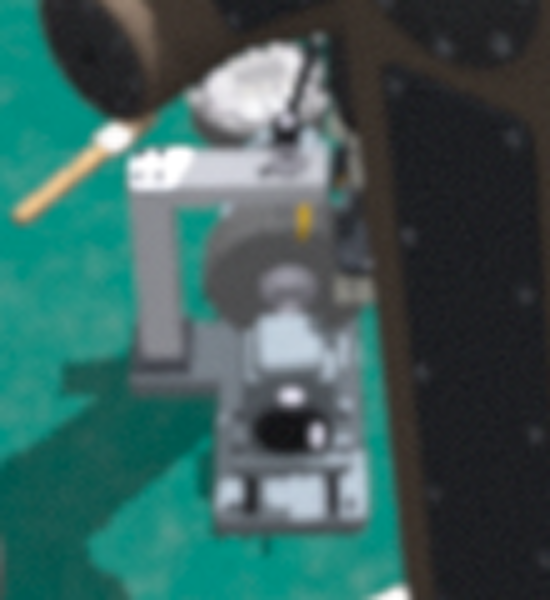

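Call:
servo_tool:
  steps:
    - [5, 0, 0, 0, 0]
    - [5, 0, 0, 0, 0]
    - [5, 0, 0, 0.8, 0]
    - [5, 0, 0, 0.8, 0]
    - [3.2, 0, 0, 0, 0]
    - [3.2, 0, 0, 0, 0]
    - [3.2, 0, 0, 0, 0]
    - [3.2, 0, 0, 0, 0]

```text
time_s: 12.45
tcp_pos: [0.4736, -0.0346, 0.0859]
eef_rot: [-179.9, 0.0, -115.4]
contact_force: [2.8, -3.9, -2.1]
gripper_width: 0.0319
```

Run:
```python
from h import *
s=r.get_state(); print(toJ(s['tcp_pos']),s['contact_force'],s['gripper_width'],s['time_s'])
snap('scene','s10.png'); print(mark('s10.png'))
```

```text
[-67.79156508  -0.70883834  85.93510127] [ 2.750196   -3.86199875 -2.07324787] 0.0319322699271031 12.45
(np.float64(250.25115207373273), np.float64(193.34101382488478), np.float64(434.0), np.int64(14))
```

Call:
servo_tool:
  steps:
    - [3, 0, 0, -0.25, 0]
    - [3, 0, 0, -0.25, 0]
    - [3, 0, 0, -0.25, 0]
    - [3, 0, 0, -0.2, 0]
    - [3, 0, 0, 0, 0]

```text
time_s: 13.12
tcp_pos: [0.4735, -0.035, 0.0956]
eef_rot: [-179.9, -0.0, -115.4]
contact_force: [3.2, -5.8, -0.4]
gripper_width: 0.0321
```

Run:
```python
from h import *
s=r.get_state(); print(toJ(s['tcp_pos']),s['contact_force'],s['gripper_width'],s['time_s'])
a=snap('scene','s11.png'); print(mark('s11.png'))
cv2.imwrite('pics/s11c.png',cv2.resize(cv2.cvtColor(a,4)[165:225,220:280],None,fx=9,fy=9,interpolation=2))
for ang in (-.1,0,.1,.2): print(ang,proj('scene',W((-64.5*np.sin(ang),0,110+64.5*np.cos(ang)))))
for ang in (-.1,0,.1,.2): print(ang,'face',proj('scene',W((-58*np.sin(ang),18,110+58*np.cos(ang)))))
```

```text
[-68.214883    -0.76399495  95.60606243] [ 3.24835441 -5.75778503 -0.4371174 ] 0.03209977692017032 13.125
(np.float64(247.53703703703704), np.float64(193.73765432098764), np.float64(324.0), np.int64(10))
-0.1 [[245.52162174 191.62418689]]
0 [[247.28207258 191.53066379]]
0.1 [[249.04280798 191.56317009]]
0.2 [[250.7847181  191.72122436]]
-0.1 face [[245.79325156 196.34870257]]
0 face [[247.38504007 196.26392614]]
0.1 face [[248.9771184  196.29185766]]
0.2 face [[250.55233849 196.43209227]]
```

View pics/s11c.png

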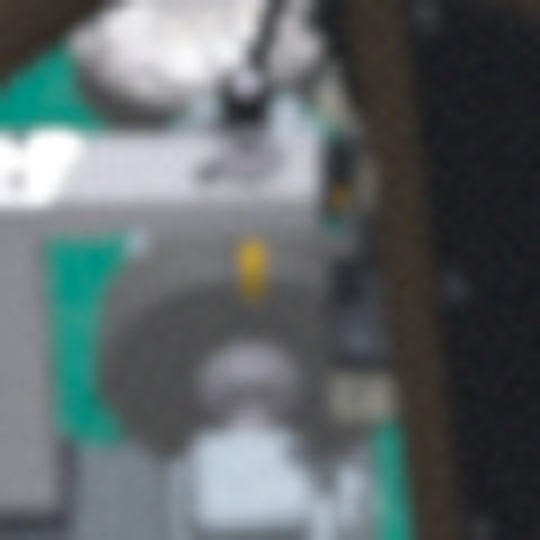

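Call:
servo_tool:
  steps:
    - [5, 0, 0, 0, 0]
    - [6, 0, 0, 0, 0]
    - [6, 0, 0, 0, 0]
    - [6, 2, 0, 0, 0]
    - [6, 3, 0, 0, 0]
    - [6, 3, 0, -2, 0]
    - [6, 2, 0, -5, 0]
    - [6, 2, 0, -5, 0]

```text
time_s: 14.18
tcp_pos: [0.4199, -0.144, 0.2162]
eef_rot: [179.9, -0.0, -115.4]
contact_force: [1.2, -0.4, 0.6]
gripper_width: 0.0596
```

Call:
servo_tool:
  steps:
    - [6, 3, 0, -3, 0]
    - [6, 5, 0, -3, 0]
    - [6, 5, 0, -3, 0]
    - [6, 0, 0, 0, 0]
    - [6, 0, 0, 0, 0]

```text
time_s: 14.8
tcp_pos: [0.3647, -0.2602, 0.3045]
eef_rot: [180.0, 0.0, -115.5]
contact_force: [-0.4, 1.0, -0.2]
gripper_width: 0.06
```

Run:
```python
from h import *
s=r.get_state(); print(toJ(s['tcp_pos']),s['eef_rot'],s['gripper_width'],s['time_s'])
a=snap('wrist','w12.png'); cv2.imwrite('pics/w12b.png',cv2.resize(cv2.cvtColor(a,4),None,fx=1.56,fy=1.56,interpolation=2))
a=snap('scene','s12.png'); print(mark('s12.png'))
b=snap('side','d12.png'); print(mark('d12.png'))
cv2.imwrite('pics/s12c.png',np.hstack([cv2.resize(cv2.cvtColor(x,4)[160:220,225:275],None,fx=8,fy=8,interpolation=2) for x in (a,b)]))
for ang in (-.1,0,.1): print(ang,proj('side',W((-64.5*np.sin(ang),0,110+64.5*np.cos(ang)))))
print(proj('side',W((0,0,181.5))))
```

```text
[-318.35124226    0.94438501  304.45177271] [ 1.79959364e+02  3.21024933e-02 -1.15483112e+02] 0.05998396563385029 14.8
(np.float64(247.53184713375796), np.float64(193.73566878980893), np.float64(314.0), np.int64(10))
(np.float64(258.48854961832063), np.float64(184.8091603053435), np.float64(262.0), np.int64(13))
-0.1 [[257.07733076 184.06435009]]
0 [[256.60195331 184.56960081]]
0.1 [[256.11775217 185.24802382]]
[[256.65810535 182.73444446]]
```

View pics/s12c.png

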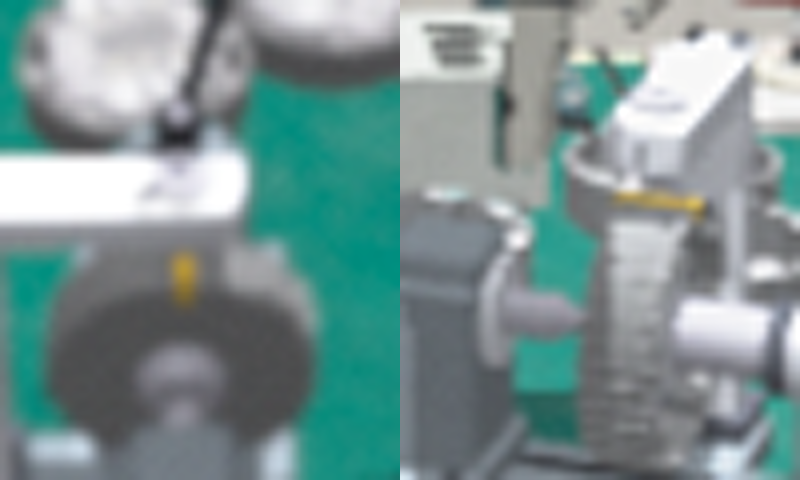

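View pics/w12b.png

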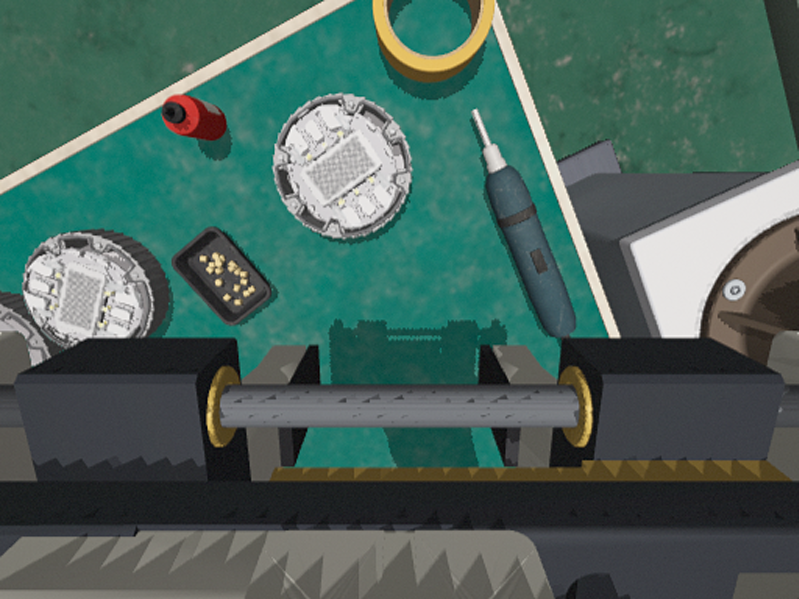

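Call:
servo_tool:
  steps:
    - [4, -5.1, -2.7, 0, 0]
    - [4, -5.1, -2.7, 0, 0]
    - [4, -5.1, -2.7, 0, 0]
    - [4, -5.1, -2.7, 0, 0]
    - [4, -5.1, -2.7, 0, 0]
    - [4, -5.0, -2.6, 0, 0]
    - [4, 0, 0, 0, -9]
    - [4, 0, 0, 0, -9]

```text
time_s: 15.95
tcp_pos: [0.6422, -0.0514, 0.3031]
eef_rot: [179.8, -0.1, -96.9]
contact_force: [-0.4, -0.6, 0.8]
gripper_width: 0.0397
```

Call:
servo_tool:
  steps:
    - [4, 0, 0, 0, -10]
    - [4, 0, 0, 0, -10]
    - [4, 0, 0, 0, -10]
    - [4, 0, 0, 0, -10]
    - [4, 0, 0, 0, -10]
    - [4, 0, 0, 0, -8]
    - [4, 0, 0, 5, 0]
    - [4, 0, 0, 0, 0]

```text
time_s: 16.95
tcp_pos: [0.6393, -0.0525, 0.2506]
eef_rot: [179.7, 0.4, -39.3]
contact_force: [1.4, 0.4, 0.7]
gripper_width: 0.0399
```

Run:
```python
from h import *
s=r.get_state(); print(toJ(s['tcp_pos']),s['eef_rot'],s['gripper_width'],s['time_s'])
a=snap('wrist','w13.png'); cv2.imwrite('pics/w13b.png',cv2.resize(cv2.cvtColor(a,4),None,fx=1.56,fy=1.56,interpolation=2))
```

```text
[ -12.94251043 -158.02560213  250.55666104] [179.65597505   0.36668286 -39.32133349] 0.03988262103015387 16.95
```

View pics/w13b.png

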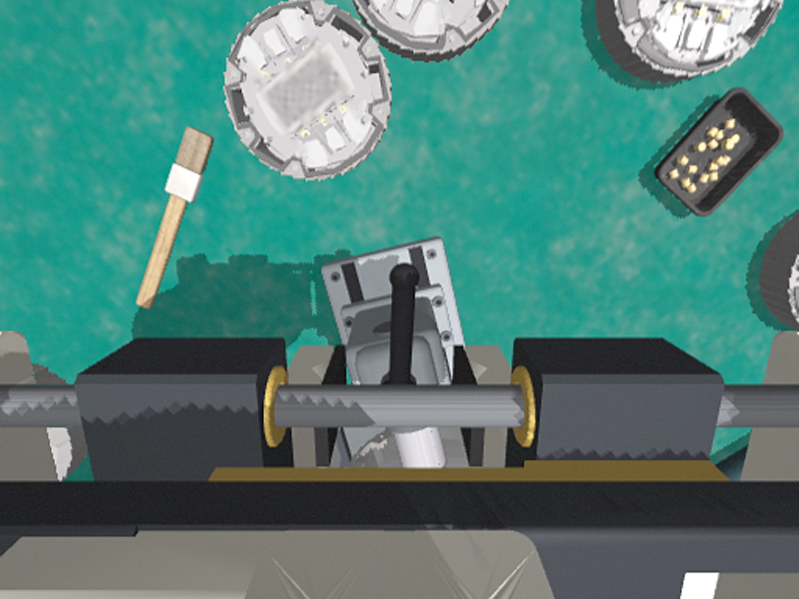

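Call:
servo_tool:
  steps:
    - [4, 0, 0, 4, 0]
    - [4, 0, 0, 4.7, 0]
    - [2, 0.1, 0, 0, 0]
    - [2, 0, 0, 0, 0]
    - [2, -0.09, 1.04, 0, 10]
    - [2, -0.09, 1.04, 0, 10]
    - [2, -0.09, 1.04, 0, 10]
    - [2, -0.09, 1.04, 0, 10]

```text
time_s: 18.0
tcp_pos: [0.6102, -0.0752, 0.172]
eef_rot: [-179.6, -0.1, -79.7]
contact_force: [2.9, -1.4, -1.0]
gripper_width: 0.0199
```

Call:
servo_tool:
  steps:
    - [2, -0.09, 1.04, 0, 10]
    - [2, -0.09, 1.04, 0, 10]
    - [2, -0.09, 1.04, 0, 10]
    - [2, -0.06, 0.6, 0, 6]
    - [2, 0, 0.2, 0, 0]
    - [2, 0, 0, 0, 0]

```text
time_s: 18.75
tcp_pos: [0.5718, -0.0699, 0.1719]
eef_rot: [-179.6, 0.1, -115.3]
contact_force: [2.8, -3.0, 2.8]
gripper_width: 0.0203
```

Run:
```python
from h import *
s=r.get_state(); print(toJ(s['tcp_pos']),s['contact_force'],s['eef_rot'],s['time_s'])
a=snap('wrist','w14.png'); cv2.imwrite('pics/w14b.png',cv2.resize(cv2.cvtColor(a,4),None,fx=1.56,fy=1.56,interpolation=2))
```

```text
[ -57.56699561 -104.5256704   171.91005237] [ 2.79603545 -3.01101609  2.79876906] [-1.79642946e+02  1.28870149e-01 -1.15284826e+02] 18.75
```

View pics/w14b.png

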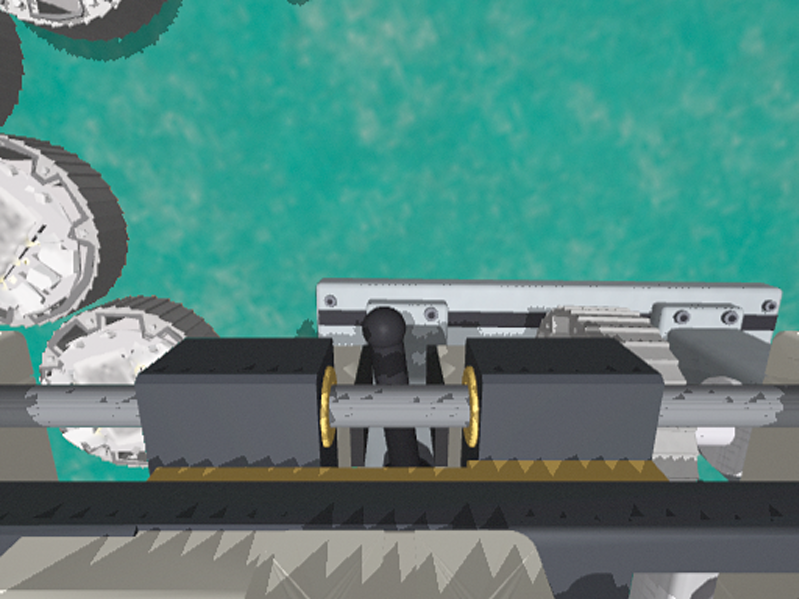

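Call:
servo_tool:
  steps:
    - [2, 0, 0, 0.7, 0]
    - [2, 0, 0.3, 0, 0]
    - [2, 0, 0.3, 0, 0]
    - [2, 0, 0.3, 0, 0]
    - [2, 0, 0, 0, 0]

```text
time_s: 19.42
tcp_pos: [0.5635, -0.0665, 0.1621]
eef_rot: [-179.7, 0.0, -115.3]
contact_force: [10.0, -10.0, -1.3]
gripper_width: 0.0203
```

Run:
```python
from h import *
s=r.get_state(); print(toJ(s['tcp_pos']),s['contact_force'],s['time_s'])
```

```text
[-58.06273068 -95.58740311 162.07092228] [ 10.04976244 -10.02275577  -1.32855425] 19.425
```

Call:
servo_tool:
  steps:
    - [2, 0, 0.1, 0, 0]
    - [2, 0, -0.2, 0, 0]
    - [2, 0, -0.3, 0, 0]
    - [4, 0, 0, 0, 0]
    - [4, 0, 0, -3, 0]
    - [4, 0, 0, -5, 0]
    - [4, 0, 0, -5, 0]
    - [4, 0, 0, 0, 0]

```text
time_s: 20.42
tcp_pos: [0.5661, -0.067, 0.2952]
eef_rot: [-179.7, 0.2, -115.4]
contact_force: [-0.6, -0.0, -0.8]
gripper_width: 0.04
```

Call:
servo_tool:
  steps:
    - [4, 5, 0, 0, 0]
    - [4, 5, 0, 0, 0]
    - [4, 5, 0, 0, 0]
    - [4, 5, 0, 0, 0]
    - [4, 5, 0, 0, 0]
    - [4, 0, 0, 0, 0]
    - [4, 0, 0, 0, 0]

```text
time_s: 21.3
tcp_pos: [0.457, -0.2928, 0.2902]
eef_rot: [179.9, 0.0, -115.4]
contact_force: [-0.7, -0.1, -0.4]
gripper_width: 0.0396
```

Run:
```python
from h import *
s=r.get_state(); print(toJ(s['tcp_pos']),s['contact_force'],s['time_s'])
a=snap('scene','s15.png'); print(mark('s15.png'))
b=snap('side','d15.png'); print(mark('d15.png'))
cv2.imwrite('pics/s15c.png',np.hstack([cv2.resize(cv2.cvtColor(x,4)[160:220,x0:x0+60],None,fx=6.6,fy=6.6,interpolation=2) for x,x0 in ((a,220),(b,235))]))
P=[(-78,-100,179),(0,-100,171)]
print(proj('scene',[W(p) for p in P]),proj('side',[W(p) for p in P]))
```

```text
[-308.21179205  -96.40963663  290.22712388] [-0.66537413 -0.14800672 -0.36484085] 21.3
(np.float64(247.5392156862745), np.float64(193.72549019607843), np.float64(306.0), np.int64(10))
(np.float64(258.8848484848485), np.float64(184.9878787878788), np.float64(165.0), np.int64(7))
[[267.15151065 172.1098713 ]
 [246.79658057 173.97757726]] [[279.15362006 194.50731634]
 [283.88524282 188.87231754]]
```

View pics/s15c.png

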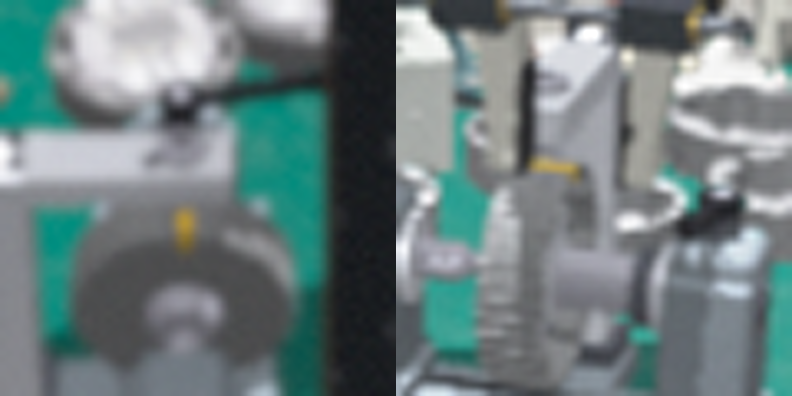

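Call:
servo_tool:
  steps:
    - [4, 0, 0, -0.7, 10]
    - [4, 0, 0, -1, 10]
    - [4, 0, 0, -1, 10]
    - [4, 0, 0, 0, 10]
    - [4, 0, 0, 0, 10]
    - [4, 0, 0, 0, 10]
    - [4, 0, 0, 0, 10]
    - [4, 0, 0, 0, 10]

```text
time_s: 22.4
tcp_pos: [0.458, -0.2919, 0.3179]
eef_rot: [180.0, -0.0, 164.4]
contact_force: [-0.5, 0.1, 0.0]
gripper_width: 0.04
```

Call:
servo_tool:
  steps:
    - [4, 0, 0, 0, 10]
    - [4, -1, 5.1, 0, 0]
    - [4, -1, 5.1, 0, 0]
    - [4, -1, 5.1, 0, 0]
    - [4, -1, 5.1, 0, 0]
    - [4, -1, 5.1, 0, 0]
    - [4, -0.6, 5.1, 0, 0]
    - [4, 0, 0, 0, 0]

```text
time_s: 23.4
tcp_pos: [0.6406, -0.0362, 0.3165]
eef_rot: [-180.0, -0.1, 154.9]
contact_force: [-0.3, -0.8, -0.3]
gripper_width: 0.04
```

Run:
```python
from h import *
s=r.get_state(); print(toJ(s['tcp_pos']),s['contact_force'],s['eef_rot'],s['time_s'])
a=snap('wrist','w16.png'); cv2.imwrite('pics/w16b.png',cv2.resize(cv2.cvtColor(a,4),None,fx=1.56,fy=1.56,interpolation=2))
for P in [(-28,-18,218),(0,-18,168),(-6.4,-18,168),(6.4,-18,168),(-78,-100,179),(0,-100,171)]: print(P,(wpix(W(P),s)*1.56).round(1))
```

```text
[   2.30970232 -152.19097079  316.46004407] [-0.28722576 -0.8120176  -0.28125533] [-1.79958741e+02 -1.02951597e-01  1.54902251e+02] 23.4
(-28, -18, 218) [344.2  44.8]
(0, -18, 168) [399.2  67.6]
(-6.4, -18, 168) [388.8  67.5]
(6.4, -18, 168) [409.5  67.6]
(-78, -100, 179) [276.6 203.8]
(0, -100, 171) [398.5 203.6]
```

View pics/w16b.png

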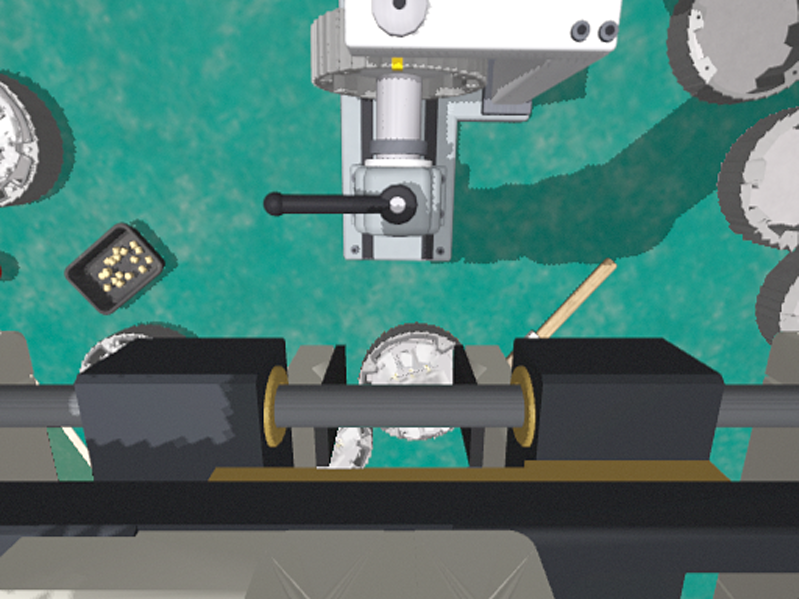

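```bash
python3 -c "
from plant import r
print(r.close_job(), r.get_state()['time_s'])"
```

```text
the job is handed in; nothing more can be done
the job is handed in; nothing more can be done
```

The job is handed in at about 23.5 s of the 72 s allowed. The mark is up under the drill bush and the brake lever is back at its locked end.

**What I did:**
- **Brake off:** I put the gripper fingers either side of the brake lever and swung it out to about 1.3 rad.
- **Turning the housing:** I pinched its rim on the open side and lifted it in two strokes. That took the mark from about 0.49 rad to straight up.
- **Brake on:** I swung the lever back until it met its stop, with about 13 N on the fingers, then backed off and moved clear.

**Last checks:**
- **Wrist camera, from above the headstock:** the mark was at column 397.5, the bush bolt at 398 and the lever hub at 397.5. This puts the spindle within about ±0.02 rad of upright.
- **Scene camera:** it gave about 0.015 rad, the same before and after locking.
- **Lever:** it points straight across the jig, as it did at the start.
- **Contact:** force readings were back to noise level, with nothing touched. The arm went nowhere near the loose parts.

**What disagreed:**
- **Side camera:** it measures this angle poorly near upright and saw the mark partly hidden. It read about 0.03 to 0.06 rad as it stood, or down to about -0.1 to -0.15 rad if I allow for its fit error. I relied on the other two views.
- **Rim pinch:** the fingers closed to 30–33 mm instead of the expected 36 mm, so they held the rounded outer edge of the rim. The first grip slid outwards, so I took a second.

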